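Hang the casting-ring tray on the spring hoist

TASK

Take the spring hoist's hook by its black knob, pull it down against its spring and hook it under the bail of the small steel tray that carries the casting ring. Let the hook go back up to its top with that tray hanging level from it, clear of the counter, and let go. Leave the tray with the dental model standing where it is.

Things in the scene. Friction and masses are not known exactly. Their poses are not given: they have to be found in the camera images.
- ring_tray: Tray to hang: steel, 84x76 mm, rim 14, with a grey casting ring (48 mm wide, top 53 mm up) fixed in it; under 0.5 kg. Origin: centre of underside, z up. Rigid 6 mm wire bail in its x-z plane, uprights 87 mm apart; its crown is a straight bar along x (x = -14 to 14), centre line at z = 130 mm. It stands within 10 mm of the hook's line of travel, bail across the rail to within 0.15 rad.
- model_tray: Tray to leave alone: same tray, bail, origin and axes, but with a pink dental model (teeth on a horseshoe base, 32 mm high). The two trays stand in either order along the rail, 0.20 to 0.33 m apart.
- hook_seat (a point): Inner bottom of the hook, where a bar rests. z up; y along the rail, from shank to point (about the robot's left). J of 8 mm wire in its y-z plane: shank at y = -20, point at y = 20 mm with its top 24 above the seat, 32 clear between; underside 8 below the seat. Up, the seat is 185 mm above the counter and passes over the bails. It moves only up/down and, on its trolley (1 N friction), along y.
- hook_grip (a point): Where to grasp, from above: in the round black knob on the hook's shank, 30 mm diameter, axis vertical, 16 mm below its top and 21 above its foot. It lies 117 mm above the seat at y = -20 mm, axes as the seat's. A 10 mm wide arm starts 24 mm below it and runs to +x, to a grey column 105 mm behind that reaches z = 372 mm. The trolley's travel reaches past both trays.
- hoist_hook (a joint): How far the hook is pulled down, m: 0 = up, 0.112 = bottom stop. The spring pulls up with 8 N at the top, 11 N at the bottom; damped, let go empty it rises at about 0.2 m/s. Its point passes under a standing tray's bail from 0.083 on; at the stop it still clears the casting ring by 10 mm. With the tray on it returns to 0, the tray then hanging 58 mm above the counter.

How it is judged:
By the outcome, as a careful person would: the job done as asked, in the order asked, and still so for the second after the job is handed in, with the robot touching nothing.
It also fails if it takes over 40 s, if anything falls off the work surface, if the arm or the gripper's body presses on something with over 40 N, if the wrist force passes 120 N, or if a joint passes its speed limit or range.

ROBOT

A 6-joint arm with a two-finger parallel gripper is mounted at the origin on a cart in front of the work surface, level with it; the furniture and walls round the work are solid. World frame = base frame: x ahead of the robot, y to its left, z up, the work surface at z = 0. Lengths are in mm, angles in rad, forces in N, time in s.
With the tool pointing down it reaches from about 400 to 925 mm from the base axis. Payload 12.5 kg.
Tool frame: the origin (TCP) lies midway between the tips of the shut fingers; the grasp point (between the pads) lies 19 mm behind it; z points along the fingers, y is the line along which they close (so a half turn about z gives the same grasp; the last joint's range is limited). The gripper opens to 95 mm and grips with 3 to 60 N. Pads are 20 mm wide; open, the fingers measure 119 mm over their backs; the gripper's body (75 mm by 180 mm) begins 59 mm behind the grasp point.
Start: joints at [1.15, 0.491, 1.559, -0, 1.092, -0.106], TCP at [193.5, 594.31, 214.661] pointing down, gripper open.
Joint ranges: [-3.1, 3.1], [-0.84, 2.19], [0.05, 2.79], [-1.13, 4.28], [0.06, 2.93], [-2.69, 2.69]. Speed limits (rad/s): [2.22, 2.22, 2.79, 3.14, 3.14, 3.14].

INTERFACE

Orientations are given as [roll, pitch, yaw] about the fixed x, y, z axes, in that order (R = Rz(yaw) Ry(pitch) Rx(roll)).
In Python, from cell import * gives the robot as it stands. The module is installed in compiled form; this text tells all that it offers.
- The arm moves only by the tool arm_command, never from a script. Its arguments are lists of equal length, an entry for each row: "delta_pos": the shift along the world's x, y, z in units of 250 mm (1.0 is 250 mm), a list of three; "delta_rot": the turn, a rotation vector about the world's x, y, z in units of 90 degrees (1.0 is 90 degrees), a list of three; "claw": the closure, from 0 (fully open) to 1 (shut). In form: {"delta_pos": [[tx, ty, tz], ...], "delta_rot": [[wx, wy, wz], ...], "claw": [claw, ...]}. A call has exactly 5 rows; each row is the pose to reach, as a shift and turn from the pose commanded when the call began; what a row does not reach only later rows make up. A row lasts 1/12 s, in which the tool goes at most 41.7 mm and 7.16 degrees, less where a joint would pass 70% of its speed; a pose out of reach is approached as far as the arm can. A call with a number of a shift or a turn outside -1 to 1 is refused whole. A call with a gripper value outside its range is refused whole. The fingers move at their own pace and stop on an object; the grip force is fixed at half the most. Time passes only in rows, so rows that repeat a pose let the fingers close, or fill a call up. It gives the time, the measured TCP pose, the force, the opening and the grip force at its end, in the units of the state.
- state(): the state, without advancing time (a new reading comes with each control period).
- read_camera(name): name is "scene" or "top" or "wrist"; returns the picture (400x640x3 uint8, red, green, blue); there is no depth.
- calibration(name): a dict with "camera_matrix" (3x3 intrinsics, pixels), "T" (4x4, takes a point from camera to world coordinates). Camera axes: x right, y down, z forward; pixel columns grow to the right and rows downward; lengths in mm; the calibration is good to about 2 mm. A picture is of the moment at which its call begins: read the wrist's pose just before it. calibration takes no time and is no camera call; for the wrist camera it gives the pose at the moment of the call.
- job_done(): hands the job in; it is judged then, once.
The state is a dict: "t": time; "joints": joint angles; "qvel": joint speeds; "tau": joint torques, N m; "eef_pos": TCP position; "tcp_rot": TCP orientation; "ft_force": force on the tool from outside, world axes, zero at the start; "moment": the same for the moment, N m; "opening": opening from 0.0 (shut) to 1.0 (fully open); "grip_force": force on a finger pad.
Only numpy, scipy, OpenCV 4.12 (cv2) and the standard library are available. Lean on these libraries where they do the work, as an engineer would, in place of code of your own. Each camera call takes 0.05 s, during which the arm holds its last target. There are 200 camera calls.

## Working session

There is one attempt and no reset: what is moved stays moved. The work goes in short steps, Python scripts to look and compute and a tool call to move; the robot and the scene stay as the last step left them, time stands still between calls to the robot, and variables do not carry over. Pictures are saved under pics/ and viewed, at most 10 in all, crops included, and the job is handed in when it is done.

Besides the shell and the picture viewer there is one more tool, called after ">>>" in YAML: its name, and indented under it one key for each argument. arm_command: Moves the arm, as the interface text tells. Shifts and turns lie within -1 to 1; 1 stands for 250 mm of shift or 90 degrees of turn. Its arguments: {"type":"object","properties":{"delta_pos":{"type":"array"},"delta_rot":{"type":"array"},"claw":{"type":"array"}},"required":["delta_pos","delta_rot","claw"]}

```bash
mkdir -p pics; python3 - <<'E'
from cell import *
import cv2,numpy as np
s=state();print(s)
for n in("scene","top"):
    im=read_camera(n);cv2.imwrite(f"pics/{n}0.png",im[:,:,::-1]);c=calibration(n);print(n,c["camera_matrix"],np.round(c["T"],3))
E
```

```text
{'t': 0.0, 'joints': array([ 1.15042468e+00,  4.91559242e-01,  1.55944831e+00,  1.51402358e-05,
        1.09170555e+00, -1.05581907e-01]), 'qvel': array([ 0.00056831,  0.00085855,  0.00024793,  0.00150685, -0.00044972,
       -0.00017082]), 'tau': array([ 5.24803236e-04, -6.12646580e+01, -2.58162940e+01,  6.92342059e-02,
        4.83626628e-02, -9.22169784e-05]), 'eef_pos': array([193.37410793, 594.0755544 , 214.06234021]), 'tcp_rot': array([-3.14047985e+00, -1.31433162e-04,  2.82679586e+00]), 'ft_force': array([0.06970941, 0.24166729, 0.75346789]), 'moment': array([ 0.02784429, -0.01248086, -0.00584266]), 'grip_force': 0.0, 'opening': 0.9973104888138256}
scene [[383.98280858   0.         322.51226578]
 [  0.         383.98280858 197.86120259]
 [  0.           0.           1.        ]] [[ 7.24000e-01 -3.71000e-01  5.82000e-01 -2.95290e+01]
 [-6.90000e-01 -3.70000e-01  6.22000e-01 -5.07977e+02]
 [-1.50000e-02 -8.52000e-01 -5.24000e-01  6.60913e+02]
 [ 0.00000e+00  0.00000e+00  0.00000e+00  1.00000e+00]]
top [[501.47960454   0.         321.62615506]
 [  0.         501.47960454 203.08194414]
 [  0.           0.           1.        ]] [[-1.300000e-02 -9.930000e-01  1.170000e-01  3.578040e+02]
 [-9.990000e-01  1.800000e-02  4.300000e-02 -1.237300e+01]
 [-4.500000e-02 -1.160000e-01 -9.920000e-01  1.067306e+03]
 [ 0.000000e+00  0.000000e+00  0.000000e+00  1.000000e+00]]
```

View pics/scene0.png

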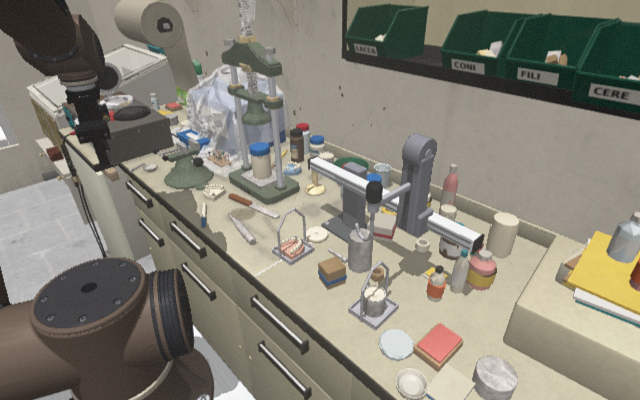

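View pics/top0.png

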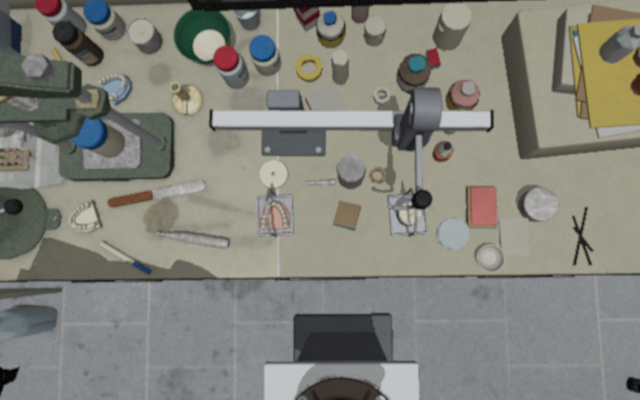

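The knob is at about scene (374,192) and top (422,199). The ring tray is at scene (373,308) and top (407,214), and the model tray at scene (293,248) and top (276,214). I'll zoom in on both for precision.

```bash
cat > h.py <<'E'
import numpy as np,cv2
from cell import *
def ray(n,u,v,c=None):
    c=c or calibration(n);T=np.array(c["T"]);d=T[:3,:3]@np.linalg.inv(c["camera_matrix"])@[u,v,1.];return T[:3,3],d
def plane(n,u,v,z,c=None):
    o,d=ray(n,u,v,c);return o+d*(z-o[2])/d[2]
def tri(*r):
    A=0;b=0
    for o,d in r:
        d=d/np.linalg.norm(d);P=np.eye(3)-np.outer(d,d);A=A+P;b=b+P@o
    x=np.linalg.solve(A,b);return x,[round(float(np.linalg.norm(np.cross(x-o,d/np.linalg.norm(d)))),1) for o,d in r]
def proj(n,p,c=None):
    c=c or calibration(n);T=np.linalg.inv(c["T"]);q=c["camera_matrix"]@(T[:3,:3]@p+T[:3,3]);return q[:2]/q[2]
E
python3 - <<'E'
from h import *
s=cv2.imread("pics/scene0.png");t=cv2.imread("pics/top0.png")
a=cv2.resize(s[170:330,330:410],None,fx=3.7,fy=3.7,interpolation=2)
b=cv2.resize(t[175:245,380:450],None,fx=7,fy=7,interpolation=2)
h=max(a.shape[0],b.shape[0]);pad=lambda x:cv2.copyMakeBorder(x,0,h-x.shape[0],0,0,0)
cv2.imwrite("pics/crop0.png",np.hstack([pad(a),pad(b)]));print(a.shape,b.shape)
print(tri(ray("scene",374,191),ray("top",422,199)))
print(plane("scene",373,308,7),plane("top",407,214.,7),plane("top",276,215,7),plane("scene",293,248,7))
for n,im,r in(("scene",s,(370,178,380,206)),("top",t,(412,188,432,210))):
    x0,y0,x1,y1=r;m=(im[y0:y1,x0-8:x1+8].max(2)<60).astype(np.uint8)
    k,l,st,c=cv2.connectedComponentsWithStats(m);i=1+st[1:,4].argmax();print(n,st[i]+[x0-8,y0,0,0,0],c[i]+[x0-8,y0])
E
```

```text
(592, 296, 3) (490, 490, 3)
(array([ 450.97015022, -132.4627348 ,  303.03074839]), [0.1, 0.1])
[ 454.96289872 -147.13596097    7.        ] [ 455.88096982 -146.55639526    7.        ] [458.52733198 131.14149932   7.        ] [463.41824141 138.38639903   7.        ]
scene [366 183  16  20 181] [373.4640884  194.19337017]
top [412 190  20  19 292] [421.02054795 199.29794521]
```

View pics/crop0.png

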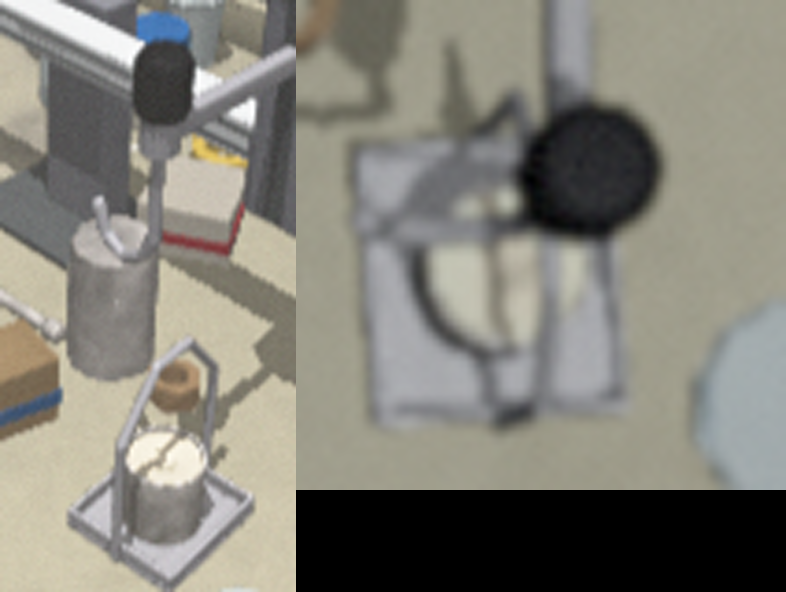

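Knob triangulates to about (451,-131,302), which matches the expected grip height of 302. The ring tray is at about (455,-147). The hook opens toward +y, so I have to come in from the -y side of the bail. First I'll transit high, with the fingers closing along y.

>>> arm_command:
  delta_pos:
    - [0.07, -0.09, 0.1]
    - [0.14, -0.18, 0.2]
    - [0.22, -0.27, 0.3]
    - [0.29, -0.36, 0.4]
    - [0.36, -0.44, 0.48]
  delta_rot:
    - [0, 0, 0.04]
    - [0, 0, 0.08]
    - [0, 0, 0.12]
    - [0, 0, 0.16]
    - [0, 0, 0.2]
  claw: [0, 0, 0, 0, 0]

```text
t: 0.52
eef_pos: [284.1, 483.0, 336.3]
tcp_rot: [3.141, 0.0, -3.139]
ft_force: [0.8, 0.3, -0.4]
opening: 0.997
grip_force: 0.0
```

>>> arm_command:
  delta_pos:
    - [0.06, -0.13, 0.05]
    - [0.12, -0.26, 0.1]
    - [0.18, -0.38, 0.16]
    - [0.24, -0.51, 0.21]
    - [0.3, -0.64, 0.26]
  delta_rot:
    - [0, 0, 0]
    - [0, 0, 0]
    - [0, 0, 0]
    - [0, 0, 0]
    - [0, 0, 0]
  claw: [0, 0, 0, 0, 0]

```text
t: 0.93
eef_pos: [358.7, 322.7, 400.2]
tcp_rot: [-3.142, -0.0, 3.141]
ft_force: [1.0, 0.4, -0.5]
opening: 1.002
grip_force: 0.0
```

>>> arm_command:
  delta_pos:
    - [0.05, -0.15, 0]
    - [0.1, -0.3, 0]
    - [0.15, -0.45, 0]
    - [0.2, -0.6, 0]
    - [0.25, -0.76, 0]
  delta_rot:
    - [0, 0, 0]
    - [0, 0, 0]
    - [0, 0, 0]
    - [0, 0, 0]
    - [0, 0, 0]
  claw: [0, 0, 0, 0, 0]

```text
t: 1.35
eef_pos: [420.9, 132.8, 399.6]
tcp_rot: [3.141, 0.0, 3.141]
ft_force: [0.6, -0.0, -0.1]
opening: 1.001
grip_force: 0.0
```

>>> arm_command:
  delta_pos:
    - [0.02, -0.15, 0]
    - [0.04, -0.3, 0]
    - [0.06, -0.45, 0]
    - [0.08, -0.6, 0]
    - [0.08, -0.72, 0]
  delta_rot:
    - [0, 0, 0]
    - [0, 0, 0]
    - [0, 0, 0]
    - [0, 0, 0]
    - [0, 0, 0]
  claw: [0, 0, 0, 0, 0]

```text
t: 1.77
eef_pos: [441.0, -47.9, 399.4]
tcp_rot: [-3.142, -0.0, 3.14]
ft_force: [0.9, 0.7, -0.2]
opening: 1.0
grip_force: 0.0
```

```bash
python3 - <<'E'
from h import *
c=calibration("wrist");im=read_camera("wrist")[:,:,::-1].copy();cv2.imwrite("pics/w1.png",im)
np.savez("w1.npz",K=c["camera_matrix"],T=c["T"]);print(c["camera_matrix"][0,0],np.round(c["T"],2),state()["eef_pos"])
print(proj("wrist",np.array([451,-131,302.]),c),proj("wrist",np.array([455,-147,130.]),c))
E
```

```text
323.5587819296414 [[ 0.0000e+00  9.6000e-01  2.8000e-01  3.6103e+02]
 [ 1.0000e+00 -0.0000e+00 -0.0000e+00 -4.7180e+01]
 [-0.0000e+00  2.8000e-01 -9.6000e-01  5.6870e+02]
 [ 0.0000e+00  0.0000e+00  0.0000e+00  1.0000e+00]] [441.04146734 -51.04418917 399.14598175]
[222.24700171 215.61846747] [246.39266114 178.53197788]
```

View pics/w1.png

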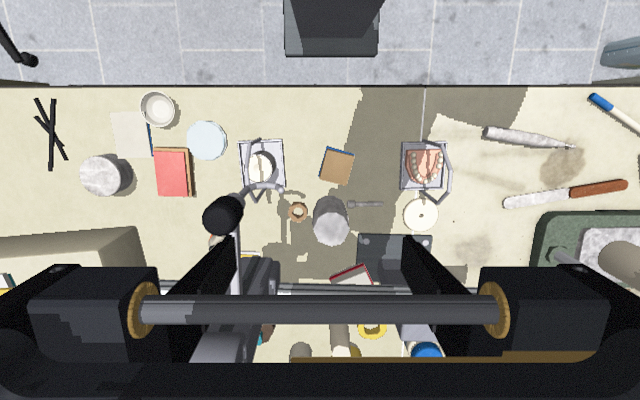

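```bash
python3 - <<'E'
from h import *
im=cv2.imread("pics/w1.png");cv2.imwrite("pics/w1c.png",cv2.resize(im[130:240,200:300],None,fx=5,fy=5,interpolation=2))
for p in((158,365),(190,343)): print(plane("scene",330+p[0]/3.7,170+p[1]/3.7,130))
E
```

```text
[ 443.23628331 -147.65827853  130.        ]
[ 469.76149788 -148.52606652  130.        ]
```

View pics/w1c.png

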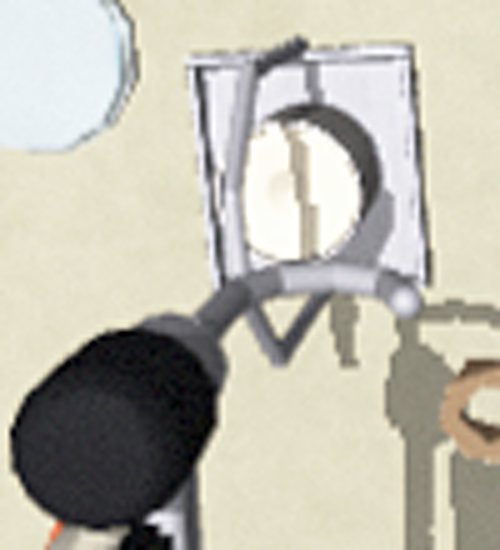

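>>> arm_command:
  delta_pos:
    - [0.01, -0.12, 0]
    - [0.03, -0.24, 0]
    - [0.04, -0.34, 0]
    - [0.04, -0.34, 0]
    - [0.04, -0.34, 0]
  delta_rot:
    - [0, 0, 0]
    - [0, 0, 0]
    - [0, 0, 0]
    - [0, 0, 0]
    - [0, 0, 0]
  claw: [0, 0, 0, 0, 0]

```text
t: 2.23
eef_pos: [450.8, -131.2, 399.1]
tcp_rot: [3.141, -0.001, 3.139]
ft_force: [0.2, 0.1, -0.1]
opening: 1.0
grip_force: 0.0
```

```bash
python3 - <<'E'
from h import *
c=calibration("wrist");im=read_camera("wrist")[:,:,::-1].copy();cv2.imwrite("pics/w2.png",im);print(state()["eef_pos"])
p=proj("wrist",np.array([451,-131,302.]),c);print(p)
x0,y0=int(p[0])-45,int(p[1])-45
m=(im[y0:y0+90,x0:x0+90].max(2)<60).astype(np.uint8);k,l,st,ce=cv2.connectedComponentsWithStats(m)
for i in range(1,k):
    if st[i,4]>100: print(st[i]+[x0,y0,0,0,0],plane("wrist",*(ce[i]+[x0,y0]),302,c))
E
```

```text
[ 450.74906849 -130.40013956  399.36188155]
[317.93877386 204.82653694]
[ 301  185   34   40 1091] [ 451.10847767 -131.11251018  302.        ]
```

Three views agree on the knob at (451,-131). I'm descending to TCP z≈286 and closing.

>>> arm_command:
  delta_pos:
    - [0, 0, -0.1]
    - [0, 0, -0.22]
    - [0, 0, -0.34]
    - [0, 0, -0.454]
    - [0, 0, -0.454]
  delta_rot:
    - [0, 0, 0]
    - [0, 0, 0]
    - [0, 0, 0]
    - [0, 0, 0]
    - [0, 0, 0]
  claw: [0, 0, 0, 0, 0]

```text
t: 2.7
eef_pos: [449.1, -128.5, 282.2]
tcp_rot: [3.138, -0.007, -3.141]
ft_force: [0.5, -0.0, -0.4]
opening: 1.004
grip_force: 0.0
```

>>> arm_command:
  delta_pos:
    - [0, 0, 0]
    - [0, 0, 0]
    - [0, 0, 0]
    - [0, 0, 0]
    - [0, 0, 0]
  delta_rot:
    - [0, 0, 0]
    - [0, 0, 0]
    - [0, 0, 0]
    - [0, 0, 0]
    - [0, 0, 0]
  claw: [1, 1, 1, 1, 1]

```text
t: 3.12
eef_pos: [451.2, -130.5, 287.2]
tcp_rot: [-3.141, 0.002, 3.141]
ft_force: [0.7, 0.5, 0.3]
opening: 0.706
grip_force: 0.0
```

>>> arm_command:
  delta_pos:
    - [0, 0, 0]
    - [0, 0, 0]
    - [0, 0, 0]
    - [0, 0, 0]
    - [0, 0, 0]
  delta_rot:
    - [0, 0, 0]
    - [0, 0, 0]
    - [0, 0, 0]
    - [0, 0, 0]
    - [0, 0, 0]
  claw: [1, 1, 1, 1, 1]

```text
t: 3.53
eef_pos: [450.9, -130.5, 286.2]
tcp_rot: [3.141, -0.0, 3.141]
ft_force: [0.9, -0.3, 0.4]
opening: 0.355
grip_force: 0.0
```

>>> arm_command:
  delta_pos:
    - [0, 0, 0]
    - [0, 0, 0]
    - [0, 0, 0]
    - [0, 0, 0]
    - [0, 0, 0]
  delta_rot:
    - [0, 0, 0]
    - [0, 0, 0]
    - [0, 0, 0]
    - [0, 0, 0]
    - [0, 0, 0]
  claw: [1, 1, 1, 1, 1]

```text
t: 3.95
eef_pos: [450.9, -130.5, 286.1]
tcp_rot: [3.142, -0.0, 3.141]
ft_force: [-0.1, -0.6, -0.3]
opening: 0.304
grip_force: 30.0
```

>>> arm_command:
  delta_pos:
    - [0, -0.04, 0]
    - [0, -0.12, 0]
    - [0, -0.2, 0]
    - [0, -0.27, 0]
    - [0, -0.3, 0]
  delta_rot:
    - [0, 0, 0]
    - [0, 0, 0]
    - [0, 0, 0]
    - [0, 0, 0]
    - [0, 0, 0]
  claw: [1, 1, 1, 1, 1]

```text
t: 4.37
eef_pos: [448.9, -207.0, 286.1]
tcp_rot: [3.141, -0.005, 3.141]
ft_force: [-13.2, 1.7, 7.4]
opening: 0.305
grip_force: 30.0
```

```bash
python3 - <<'E'
from h import *
s=read_camera("scene")[:,:,::-1];cv2.imwrite("pics/s3.png",cv2.resize(s[120:340,310:450],None,fx=2.6,fy=2.6,interpolation=2))
st=state();print(st["eef_pos"],st["ft_force"],st["opening"],st["grip_force"])
E
```

```text
[ 448.83261852 -207.65826546  286.07455841] [-13.79498761  -2.94875265   7.28859563] 0.3090318473541828 30.00122707837363
```

View pics/s3.png

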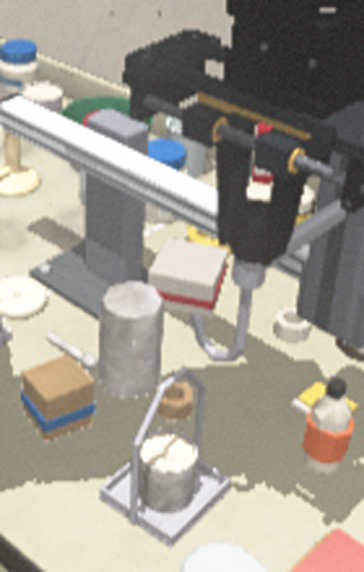

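The knob is gripped (30 N) and the hook follows. The sideways force of -14 N in x shows the rail isn't exactly along y, so I'll measure its direction.

```bash
python3 - <<'E'
from h import *
t=cv2.imread("pics/top0.png")
# front edge of white rail in top view: per-column last bright row
us=np.r_[220:385,445:485];m=t.min(2)>215
vs=np.array([np.flatnonzero(m[100:140,u]).mean()+100 if m[100:140,u].any() else np.nan for u in us])
k=~np.isnan(vs);a,b=np.polyfit(us[k],vs[k],1);print(a,b,k.sum())
for z in(300,345):
    p,q=plane("top",220,a*220+b,z),plane("top",480,a*480+b,z);print(p,q,(q-p)[0]/(q-p)[1])
E
```

```text
Traceback (most recent call last):
TypeError: expected non-empty vector for x
```

```bash
python3 - <<'E'
from h import *
t=cv2.imread("pics/top0.png")
us=np.r_[220:385,445:485];g=t[100:140].min(2).astype(float);print(g[:,300].astype(int)[8:35])
m=g>0.85*np.percentile(g[20,220:380],50)
vs=np.array([np.median(np.flatnonzero(m[8:32,u]))+108 for u in us])
a,b=np.polyfit(us,vs,1);print(a,b,vs[::20])
for z in(300,345):
    p,q=plane("top",220,a*220+b,z),plane("top",480,a*480+b,z);print(p,q,(q-p)[0]/(q-p)[1])
E
```

```text
[ 47  74 124 168 192 194 194 194 193 194 194 195 194 194 193 194 193 183
 155 108  80  74  63  56  58  70  82]
0.001674605943282013 117.50702540204918 [117.5 118.  118.  118.  118.  118.  118.  118.  118.  118.5 118. ]
[587.0941514  180.47900065 300.        ] [ 575.78179128 -226.77090608  300.        ] 0.027777440677350572
[573.6470142 169.168842  345.       ] [ 562.99808759 -214.19716835  345.        ] 0.027777440677350485
```

Rail slope dx/dy≈0.028, so x should drop about 2 mm here. I'll relieve that and pull down in stages.

>>> arm_command:
  delta_pos:
    - [-0.005, 0, 0]
    - [-0.009, 0, -0.04]
    - [-0.009, 0, -0.08]
    - [-0.009, 0, -0.13]
    - [-0.009, 0, -0.18]
  delta_rot:
    - [0, 0, 0]
    - [0, 0, 0]
    - [0, 0, 0]
    - [0, 0, 0]
    - [0, 0, 0]
  claw: [1, 1, 1, 1, 1]

```text
t: 4.83
eef_pos: [448.9, -206.3, 242.2]
tcp_rot: [-3.14, 0.002, 3.141]
ft_force: [-4.2, -1.2, 15.6]
opening: 0.306
grip_force: 30.0
```

>>> arm_command:
  delta_pos:
    - [0, 0, -0.05]
    - [0, 0, -0.1]
    - [0, 0, -0.15]
    - [0, 0, -0.19]
    - [0, 0, -0.22]
  delta_rot:
    - [0, 0, 0]
    - [0, 0, 0]
    - [0, 0, 0]
    - [0, 0, 0]
    - [0, 0, 0]
  claw: [1, 1, 1, 1, 1]

```text
t: 5.25
eef_pos: [448.9, -206.2, 186.6]
tcp_rot: [-3.14, 0.001, 3.141]
ft_force: [-5.0, -1.7, 14.9]
opening: 0.303
grip_force: 30.0
```

```bash
python3 - <<'E'
from h import *
s=read_camera("scene")[:,:,::-1];cv2.imwrite("pics/s4.png",cv2.resize(s[140:340,310:450],None,fx=2.9,fy=2.9,interpolation=2))
st=state();print(st["eef_pos"],st["ft_force"],st["opening"],st["grip_force"])
E
```

```text
[ 448.79950231 -206.02878576  185.54998059] [-1.28908787 -0.73487882  9.2133022 ] 0.30361508087573846 30.001756970614224
```

View pics/s4.png

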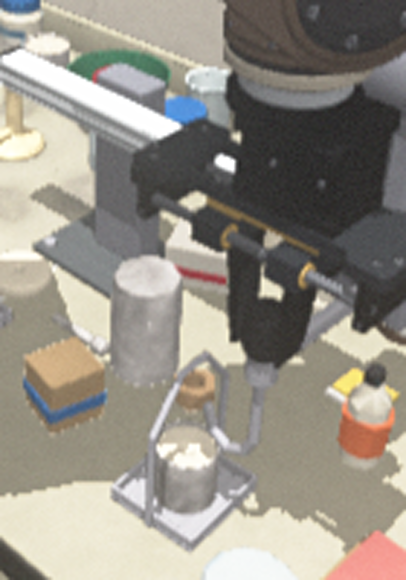

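The hook is down 100 mm with its point just on the -y side of the bail. Next I slide it +y by 39 mm under the bar.

>>> arm_command:
  delta_pos:
    - [0, 0.04, 0]
    - [0.002, 0.08, 0]
    - [0.003, 0.12, 0]
    - [0.004, 0.156, 0]
    - [0.004, 0.156, 0]
  delta_rot:
    - [0, 0, 0]
    - [0, 0, 0]
    - [0, 0, 0]
    - [0, 0, 0]
    - [0, 0, 0]
  claw: [1, 1, 1, 1, 1]

```text
t: 5.72
eef_pos: [450.0, -165.7, 187.1]
tcp_rot: [-3.141, 0.001, 3.142]
ft_force: [-3.3, 0.7, 10.6]
opening: 0.306
grip_force: 30.0
```

```bash
python3 - <<'E'
from h import *
s=read_camera("scene")[:,:,::-1];cv2.imwrite("pics/s5.png",cv2.resize(s[220:330,330:410],None,fx=5,fy=5,interpolation=2))
st=state();print(st["eef_pos"],st["ft_force"],st["opening"],st["grip_force"])
E
```

```text
[ 449.9718216  -166.15337655  187.06908802] [-2.17183892  1.04938928 10.10647653] 0.30759287696721965 30.00192555027752
```

View pics/s5.png

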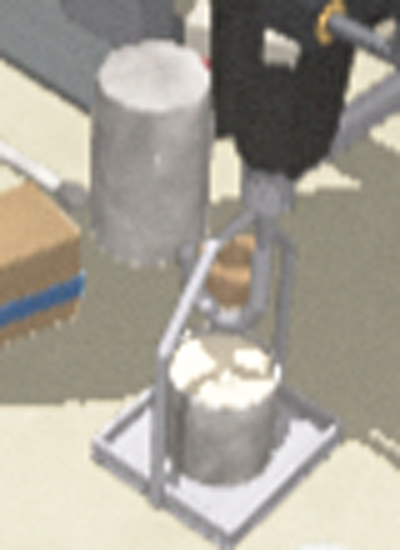

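The point at crop (188,255) has passed under the bar to its +y side, and the shank is on the other side. I'm raising it slowly.

>>> arm_command:
  delta_pos:
    - [0, 0, 0.03]
    - [0, 0, 0.06]
    - [0, 0, 0.09]
    - [0, 0, 0.12]
    - [0, 0, 0.15]
  delta_rot:
    - [0, 0, 0]
    - [0, 0, 0]
    - [0, 0, 0]
    - [0, 0, 0]
    - [0, 0, 0]
  claw: [1, 1, 1, 1, 1]

```text
t: 6.18
eef_pos: [450.0, -166.7, 224.6]
tcp_rot: [-3.141, 0.001, 3.141]
ft_force: [-0.2, 2.0, 6.1]
opening: 0.31
grip_force: 30.0
```

>>> arm_command:
  delta_pos:
    - [0, 0, 0.02]
    - [0, 0, 0.04]
    - [0, 0, 0.06]
    - [0, 0, 0.08]
    - [0, 0, 0.1]
  delta_rot:
    - [0, 0, 0]
    - [0, 0, 0]
    - [0, 0, 0]
    - [0, 0, 0]
    - [0, 0, 0]
  claw: [1, 1, 1, 1, 1]

```text
t: 6.6
eef_pos: [449.9, -166.7, 249.1]
tcp_rot: [-3.141, 0.0, 3.141]
ft_force: [1.3, -1.9, 2.7]
opening: 0.308
grip_force: 30.0
```

>>> arm_command:
  delta_pos:
    - [0, 0, 0.03]
    - [0, 0, 0.06]
    - [0, 0, 0.09]
    - [0, 0, 0.12]
    - [0, 0, 0.14]
  delta_rot:
    - [0, 0, 0]
    - [0, 0, 0]
    - [0, 0, 0]
    - [0, 0, 0]
    - [0, 0, 0]
  claw: [1, 1, 1, 1, 1]

```text
t: 7.02
eef_pos: [449.9, -166.5, 284.7]
tcp_rot: [-3.141, 0.001, 3.141]
ft_force: [3.4, -0.8, 1.6]
opening: 0.308
grip_force: 30.0
```

```bash
python3 - <<'E'
from h import *
s=read_camera("scene")[:,:,::-1];cv2.imwrite("pics/s6.png",cv2.resize(s[140:340,310:450],None,fx=2.9,fy=2.9,interpolation=2))
st=state();print(st["eef_pos"],st["ft_force"],st["opening"],st["grip_force"])
E
```

```text
[ 449.93298726 -166.51313335  285.40278784] [ 1.52080157 -0.49618737  4.40675666] 0.3066659045451786 30.00083271782387
```

View pics/s6.png

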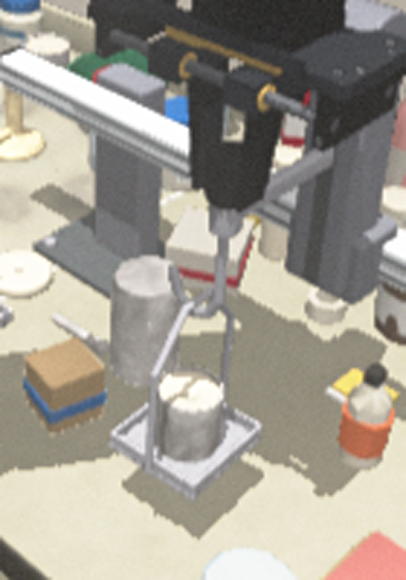

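The tray hangs from the hook, clear of the counter and with its shadow below it. I'll let it settle, open the gripper and retreat straight up.

>>> arm_command:
  delta_pos:
    - [0, 0, 0.003]
    - [0, 0, 0.003]
    - [0, 0, 0.003]
    - [0, 0, 0.003]
    - [0, 0, 0.003]
  delta_rot:
    - [0, 0, 0]
    - [0, 0, 0]
    - [0, 0, 0]
    - [0, 0, 0]
    - [0, 0, 0]
  claw: [1, 1, 1, 1, 1]

```text
t: 7.48
eef_pos: [449.9, -166.5, 284.3]
tcp_rot: [3.142, 0.0, 3.141]
ft_force: [5.2, -1.1, 3.6]
opening: 0.306
grip_force: 30.0
```

>>> arm_command:
  delta_pos:
    - [0, 0, 0]
    - [0, 0, 0]
    - [0, 0, 0]
    - [0, 0, 0]
    - [0, 0, 0]
  delta_rot:
    - [0, 0, 0]
    - [0, 0, 0]
    - [0, 0, 0]
    - [0, 0, 0]
    - [0, 0, 0]
  claw: [0, 0, 0, 0, 0]

```text
t: 7.9
eef_pos: [449.4, -166.3, 284.1]
tcp_rot: [3.141, -0.001, 3.141]
ft_force: [0.2, 0.6, 0.7]
opening: 0.598
grip_force: 0.0
```

>>> arm_command:
  delta_pos:
    - [0, 0, 0]
    - [0, 0, 0]
    - [0, 0, 0]
    - [0, 0, 0]
    - [0, 0, 0]
  delta_rot:
    - [0, 0, 0]
    - [0, 0, 0]
    - [0, 0, 0]
    - [0, 0, 0]
    - [0, 0, 0]
  claw: [0, 0, 0, 0, 0]

```text
t: 8.32
eef_pos: [449.7, -166.5, 284.4]
tcp_rot: [3.141, -0.0, 3.141]
ft_force: [-0.1, 0.2, 0.8]
opening: 0.951
grip_force: 0.0
```

>>> arm_command:
  delta_pos:
    - [0, 0, 0.06]
    - [0, 0, 0.15]
    - [0, 0, 0.27]
    - [0, 0, 0.4]
    - [0, 0, 0.52]
  delta_rot:
    - [0, 0, 0]
    - [0, 0, 0]
    - [0, 0, 0]
    - [0, 0, 0]
    - [0, 0, 0]
  claw: [0, 0, 0, 0, 0]

```text
t: 8.73
eef_pos: [449.5, -166.3, 416.2]
tcp_rot: [-3.142, 0.0, 3.141]
ft_force: [0.7, -0.2, -0.4]
opening: 0.998
grip_force: 0.0
```

>>> arm_command:
  delta_pos:
    - [0, 0.08, 0]
    - [0, 0.2, 0]
    - [0, 0.32, 0]
    - [0, 0.44, 0]
    - [0, 0.5, 0]
  delta_rot:
    - [0, 0, 0]
    - [0, 0, 0]
    - [0, 0, 0]
    - [0, 0, 0]
    - [0, 0, 0]
  claw: [0, 0, 0, 0, 0]

```text
t: 9.15
eef_pos: [449.3, -39.1, 414.7]
tcp_rot: [3.141, 0.0, -3.141]
ft_force: [-1.2, -0.5, -0.6]
opening: 1.0
grip_force: 0.0
```

>>> arm_command:
  delta_pos:
    - [0, 0, 0]
    - [0, 0, 0]
    - [0, 0, 0]
    - [0, 0, 0]
    - [0, 0, 0]
  delta_rot:
    - [0, 0, 0]
    - [0, 0, 0]
    - [0, 0, 0]
    - [0, 0, 0]
    - [0, 0, 0]
  claw: [0, 0, 0, 0, 0]

```text
t: 9.57
eef_pos: [449.7, -42.3, 414.3]
tcp_rot: [3.142, -0.0, 3.14]
ft_force: [-0.1, 0.2, -0.1]
opening: 0.997
grip_force: 0.0
```

```bash
python3 - <<'E'
from h import *
s=read_camera("scene")[:,:,::-1];cv2.imwrite("pics/s7.png",cv2.resize(s[140:340,250:450],None,fx=2.9,fy=2.9,interpolation=2))
st=state();print(st["eef_pos"],st["ft_force"])
E
```

```text
[449.73471277 -42.21352839 414.29792549] [-0.20438162  0.24105116 -0.0375676 ]
```

View pics/s7.png

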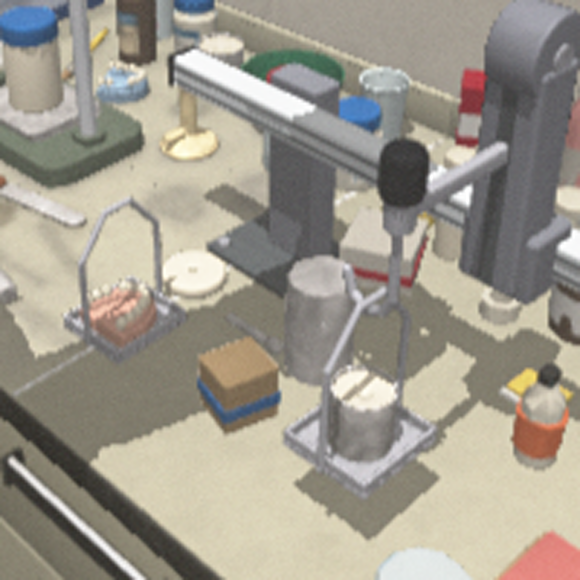

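The ring tray hangs level and free from the hook, with the knob at the top and the model tray untouched. I'll hold briefly, check knob height and swing numerically, then hand in.

>>> arm_command:
  delta_pos:
    - [0, 0, 0]
    - [0, 0, 0]
    - [0, 0, 0]
    - [0, 0, 0]
    - [0, 0, 0]
  delta_rot:
    - [0, 0, 0]
    - [0, 0, 0]
    - [0, 0, 0]
    - [0, 0, 0]
    - [0, 0, 0]
  claw: [0, 0, 0, 0, 0]

```text
t: 10.03
eef_pos: [449.7, -41.5, 414.4]
tcp_rot: [3.141, -0.0, 3.141]
ft_force: [-0.0, -0.8, -0.2]
opening: 1.0
grip_force: 0.0
```

```bash
python3 - <<'E'
from h import *
f=[read_camera("scene")[:,:,::-1].astype(int) for _ in range(6)]
o=cv2.resize(cv2.imread("pics/s7.png"),(200,200),interpolation=3).astype(int)
d=lambda a,b:np.abs(a-b)[60:180,80:160].mean().round(2)
print("swing",[d(f[0][140:340,250:450],g[140:340,250:450]) for g in f[1:]],d(o,f[0][140:340,250:450]))
m=(f[0][180:222,375:405].max(2)<60).astype(np.uint8);k,l,st,c=cv2.connectedComponentsWithStats(m);i=1+st[1:,4].argmax()
print("knob",st[i]+[375,180,0,0,0],c[i]+[375,180],"expected",proj("scene",np.array([450,-167,299.5])),proj("scene",np.array([450,-167,289.5])))
E
```

```text
swing [np.float64(2.2), np.float64(2.28), np.float64(2.31), np.float64(2.32), np.float64(2.26)] 2.66
knob [381 193  16  18 171] [388.42690058 202.43274854] expected [388.67255033 199.89997846] [388.25311229 204.6531289 ]
```

```bash
python3 - <<'E'
from h import *
s=cv2.imread("pics/scene0.png").astype(int);f=np.mean([read_camera("scene")[:,:,::-1].astype(float) for _ in range(4)],0)
for im,p in((s,(451,-131,299.5)),(f,(450,-167,299.5))):
    e=proj("scene",np.array(p));x,y=int(e[0]),int(e[1]);w=im[y-20:y+25,x-14:x+15]
    m=(w.max(2)<70).astype(np.uint8);k,l,st,c=cv2.connectedComponentsWithStats(m);i=1+st[1:,4].argmax();print(e,c[i]+[x-14,y-20]-e,st[i])
E
```

```text
[373.34729288 192.356786  ] [ 0.27853493 -0.03228269] [  7  10  16  22 302]
[388.67255033 199.89997846] [-0.11390836 -0.3907192 ] [  6  10  18  22 324]
```

The knob is back at its top height to within 1 mm, and nothing is swinging.

```bash
python3 -c "
from cell import *
print(job_done())"
```

```text
the job is handed in; nothing more can be done
None
```

The ring tray hangs level from the hook at its top, clear of the counter and let go; the model tray was left where it stood, and the job is handed in at about 10 s.

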